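Fetch the tea tin from behind the pantry jars

ROBOT

A 6-joint arm with a two-finger parallel gripper is mounted at the origin on the work surface. World frame = base frame: x ahead of the robot, y to its left, z up, the work surface at z = 0. Lengths are in mm, angles in rad, forces in N, time in s.
With the tool pointing down it reaches from about 350 to 975 mm from the base axis. Payload 7.1 kg.
Tool frame: the origin (TCP) lies between the finger pads; the fingertips stand 19 mm ahead of it and the grasp point (between the pads) is the TCP; z points along the fingers, y is the line along which they close (so a half turn about z gives the same grasp; the last joint's range is limited). The gripper opens to 88 mm and grips with 3 to 60 N. Pads are 20 mm wide; open, the fingers measure 115 mm over their backs; the gripper's body (75 mm by 178 mm) begins 61 mm behind the grasp point.
Start: joints at [-1.195, 0.423, 1.63, -0, 1.089, -0.019], TCP at [240.405, -576.897, 241.675] pointing down, gripper open.
Joint ranges: [-3, 3], [-0.9, 2.11], [0.09, 2.58], [-1.31, 4.45], [0.11, 2.69], [-2.54, 2.54]. Speed limits (rad/s): [2.39, 2.39, 3.01, 3.14, 3.14, 3.14].

INTERFACE

Orientations are given as a rotation vector (axis times angle).
In Python, from workcell import ctrl gives the robot as it stands.
- The arm moves only by the tool arm_command, never from a script. Its argument "series" is a list of rows, each an object with "linear": the shift along the tool's x, y, z in m, a list of three; "turn": the turn about the tool's z in rad. A call has 1 to 10 rows; each row shifts and turns the commanded pose from where the row before left it, along the tool's axes as they then stand; what a row does not reach is not made up. A row lasts 1/10 s, in which the tool goes at most 50 mm and 8.59 degrees, less where a joint would pass 70% of its speed; a pose out of reach is approached as far as the arm can. A call with a gripper value outside its range is refused whole. "jaw" is the opening, from -1 (shut) to 1 (fully open), set as the call begins (left out, the last holds). The fingers move at their own pace and stop on an object; the grip force is fixed at half the most. Time passes only in rows, so rows that do not move let the fingers close. It gives the time, the measured TCP pose, the force, the opening and the grip force at its end, in the units of the state.
- ctrl.get_obs(): the state, without advancing time (a new reading comes with each control period).
- ctrl.get_image(name): name is "side" or "top" or "wrist"; returns a dict with "frame" (384x512x3 uint8, blue, green, red), "fx", "fy", "cx", "cy" (pixels), "rvec" (rotation vector, rad) and "tvec" (3), from world to camera coordinates, as OpenCV has them. Camera axes: x right, y down, z forward; pixel columns grow to the right and rows downward; lengths in mm; the calibration is good to about 2 mm. A picture is of the moment at which its call begins. There is no depth.
- ctrl.close_job(): hands the job in; it is judged then, once.
The state is a dict: "t": time; "qpos": joint angles; "qvel": joint speeds; "joint_torque": joint torques, N m; "ee_pos": TCP position; "orientation": TCP orientation; "ft_force": force on the tool from outside, world axes, zero at the start; "moment": the same for the moment, N m; "width": finger opening in mm; "grasp_force": force on a finger pad.
Only numpy, scipy, OpenCV 4.12 (cv2) and the standard library are available. Lean on these libraries where they do the work, as an engineer would, in place of code of your own. Each camera call takes 0.05 s, during which the arm holds its last target. There are 200 camera calls.

TASK

The yellow tea tin stands at the back of the wooden pantry organiser, boxed in by the red sauce jar and the blue canister. First clear the jar and the canister out of the way, standing both on the marble slab without shifting the tin; then stand the tin in the middle of the scale's round steel pan. Finally, with the tin on the scale, put the other two back upright, the jar in the middle of the red spot and the canister in the middle of the blue spot; leave the mug and the oil bottle alone.

Things in the scene. Friction and masses are not known exactly. Their poses are not given: they have to be found in the camera images.
- jar_centre (a point): Sauce jar, loose, round: red, 60 mm in diameter, 96 mm tall, white lid on top (57 mm in diameter, the top 20 mm), about 0.4 kg. This point is on its axis half-way up, 48 mm above its underside; z is its upright axis. At the start it stands on the red spot.
- canister_centre (a point): Biscuit canister, loose, round: blue with an aluminium lid, 58 mm in diameter all the way up, 100 mm tall, about 0.28 kg. This point is on its axis half-way up, 50 mm above its underside; z is its upright axis. At the start it stands on the blue spot.
- tin_centre (a point): Tea tin, loose, round: yellow with a thin brass band and a small brass disc on its lid, 48 mm in diameter, 44 mm tall, about 0.12 kg. This point is on its axis half-way up, 22 mm above its underside. At the start it stands on the organiser behind jar and canister, about 6 to 18 mm from each of them.
- organiser: Fixed wooden organiser, 170 mm (its x) by 220 mm (its y), on the counter: a board 12 mm thick on which jar, canister and tin stand, a back rail 10 mm thick along its +x edge rising to 38 mm above the counter, and side rails 8 mm thick along its y edges rising to 22 mm; its -x edge, towards the robot, is open. Origin: centre of its underside.
- red_spot: Flat red round spot 84 mm in diameter painted on the organiser's board, the jar's home; things on it stand on the board, 12 mm above the counter. Origin: its centre, on the board's surface. The two spots lie about 100 mm apart side by side along the organiser's y; which is left and which is right varies.
- blue_spot: Flat blue round spot 84 mm in diameter painted on the organiser's board, the canister's home; things on it stand on the board, 12 mm above the counter. Origin: its centre, on the board's surface.
- slab: Fixed marble slab, the side area: 260 mm (its x) by 140 mm (its y), 12 mm thick, empty at the start. Origin: centre of its underside, on the counter; its top is 12 mm above it. To the left or right of the organiser.
- scale_pan (a point): Centre of the top face of the round steel pan, 124 mm in diameter, of a fixed white kitchen scale (200 by 150 mm); the pan's top is 24 mm above the counter and does not sink. On the other side of the organiser from the slab.
- mug: Bystander: loose coral mug, 80 mm across plus a handle, 85 mm tall, beyond the organiser. Origin: centre of its underside.
- oil: Bystander: loose green oil bottle, 56 mm in diameter, 190 mm tall, beyond the organiser. Origin: centre of its underside.

How it is judged:
By the outcome, as a careful person would: the job done as asked, in the order asked, and still so for the second after the job is handed in, with the robot touching nothing.
It also fails if it takes over 96 s, if anything falls off the work surface, if the arm or the gripper's body presses on something with over 40 N, if the wrist force passes 120 N, or if a joint passes its speed limit or range.

## Working session

There is one attempt and no reset: what is moved stays moved. The work goes in short steps, Python scripts to look and compute and a tool call to move; the robot and the scene stay as the last step left them, time stands still between calls to the robot, and variables do not carry over. Pictures are saved under pics/ and viewed, at most 14 in all, crops included, and the job is handed in when it is done.

Besides the shell and the picture viewer there is one more tool, called as name(argument=value, ...), one argument or row to a line, values as JSON. arm_command: Moves the arm, as the interface text tells. Its arguments: {"type":"object","properties":{"series":{"type":"array"},"jaw":{"type":"number"}},"required":["series"]}

```bash
mkdir -p pics; cat > h.py <<'E'
import numpy as np, cv2
from workcell import ctrl
from scipy.spatial.transform import Rotation as R
def snap(n,f):
    d=ctrl.get_image(n); cv2.imwrite('pics/'+f,d['frame']); return d
def ray(d,u,v,z):
    Rm=R.from_rotvec(np.array(d['rvec']).ravel()).as_matrix(); t=np.array(d['tvec']).ravel()
    c=-Rm.T@t; r=Rm.T@np.array([(u-d['cx'])/d['fx'],(v-d['cy'])/d['fy'],1])
    return c+r*(z-c[2])/r[2]
def proj(d,p):
    K=np.array([[d['fx'],0,d['cx']],[0,d['fy'],d['cy']],[0,0,1]],float)
    return cv2.projectPoints(np.array(p,float).reshape(-1,3),np.array(d['rvec'],float),np.array(d['tvec'],float),K,None)[0].reshape(-1,2)
E
python3 - <<'E'
from h import *
import pickle
o=ctrl.get_obs(); print(o)
D={}
for n in('top','side'):
    D[n]=snap(n,n+'0.png'); d=D[n]; Rm=cv2.Rodrigues(np.array(d['rvec'],float))[0]; print(n,d['fx'],-Rm.T@np.array(d['tvec']).ravel())
pickle.dump(D,open('d0.pkl','wb'))
print(R.from_rotvec(o['orientation']).as_matrix().round(3))
E
```

```text
{'t': 0.0, 'qpos': array([-1.19501139e+00,  4.23819001e-01,  1.63066636e+00, -1.33111572e-05,
        1.08860840e+00, -1.89781332e-02]), 'qvel': array([ 0.00141735,  0.00087471,  0.00203909, -0.00025879,  0.00079145,
        0.00025292]), 'joint_torque': array([ 1.14014751e-03, -5.44621181e+01, -2.73660761e+01,  6.43970654e-02,
        2.27942294e-02, -1.11636950e-04]), 'ee_pos': array([ 240.21166501, -576.43450624,  240.92460258]), 'orientation': array([-3.07914521e+00, -6.15794032e-01,  4.36454036e-04]), 'ft_force': array([-0.66738897, -0.00378103,  0.49685608]), 'moment': array([ 0.00875661, -0.01552923, -0.00263121]), 'grasp_force': 0.0, 'width': 87.77600142243278}
top 388.02688997340715 [ 467.48713134    1.40667305 1084.880202  ]
side 414.7165875963028 [409.32957126 763.4066936  810.78167979]
[[ 0.923  0.385 -0.001]
 [ 0.385 -0.923  0.001]
 [ 0.    -0.002 -1.   ]]
```

View pics/top0.png

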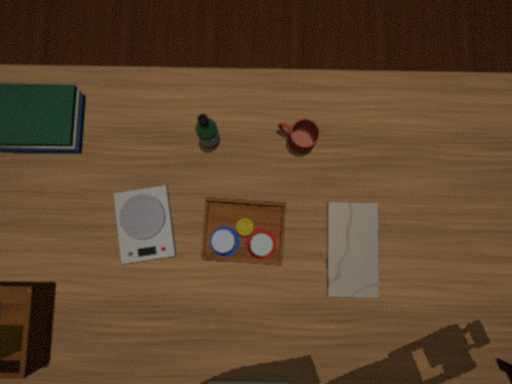

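View pics/side0.png

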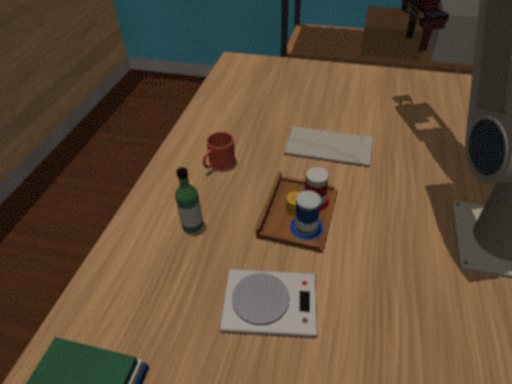

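The top view shows the canister at (224,241), jar (261,244), tin (245,227), pan (142,216) and slab (353,250). The side view agrees: scale on +y, slab on -y. Next I'll measure these by colour.

```bash
python3 - <<'E'
from h import *
import pickle
D=pickle.load(open('d0.pkl','rb')); d=D['top']; f=d['frame']
cv2.imwrite('pics/c0.png',cv2.resize(f[180:310,105:390],None,fx=2.8,fy=2.8,interpolation=cv2.INTER_CUBIC))
for n,u,v,z in [('canlid',224,241,112),('jarlid',261,244,108),('tin',245,227,56),('pan',142,216,24),('o1',207,199,38),('o2',285,203,38),('o3',203,262,12),('o4',282,265,12),('s1',328,202,12),('s2',378,203,12),('s3',378,297,12),('s4',328,297,12)]:
    print(n,ray(d,u,v,z)[:2].round(0))
E
```

```text
canlid [471.  64.]
jarlid [465. -28.]
tin [509.  13.]
pan [536. 295.]
o1 [584. 118.]
o2 [576. -94.]
o3 [414. 126.]
o4 [409. -89.]
s1 [ 583. -216.]
s2 [ 583. -355.]
s3 [ 328. -349.]
s4 [ 326. -214.]
```

View pics/c0.png

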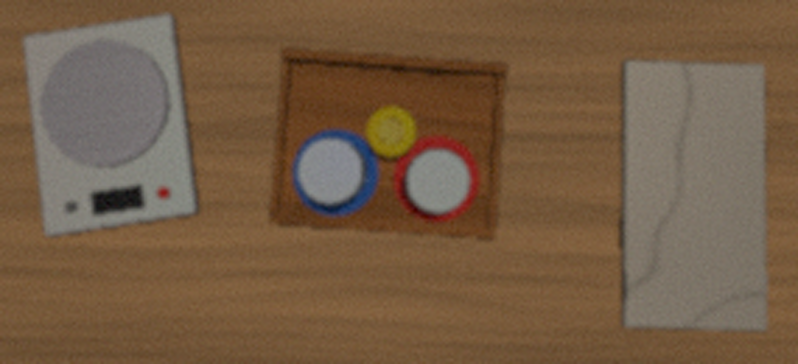

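The crop confirms the lids, the spots and an organiser yaw of about -2°. I'll turn the tool so its x is world y and its y is world x. That makes it close along x, clear of both neighbours.

arm_command(
  series=[
    {"linear": [0, 0, 0], "turn": -0.147},
    {"linear": [0, 0, 0], "turn": -0.147},
    {"linear": [0, 0, 0], "turn": -0.147},
    {"linear": [0, 0, 0], "turn": -0.147},
    {"linear": [0, 0, 0], "turn": -0.147},
    {"linear": [0, 0, 0], "turn": -0.147},
    {"linear": [0, 0, 0], "turn": -0.147},
    {"linear": [0, 0, 0], "turn": -0.147},
    {"linear": [0.04, 0.014, 0], "turn": 0},
    {"linear": [0.04, 0.014, 0], "turn": 0},
  ],
  jaw=1,
)

```text
t: 1.1
ee_pos: [268.1, -496.2, 241.0]
orientation: [-2.223, -2.219, -0.001]
ft_force: [1.8, 0.7, -0.5]
width: 88.1
grasp_force: 0.0
```

arm_command(
  series=[
    {"linear": [0.045, 0.018, 0], "turn": 0},
    {"linear": [0.045, 0.018, 0], "turn": 0},
    {"linear": [0.045, 0.018, 0], "turn": 0},
    {"linear": [0.045, 0.018, 0], "turn": 0},
    {"linear": [0.045, 0.018, 0], "turn": 0},
    {"linear": [0.045, 0.018, 0], "turn": 0},
    {"linear": [0.045, 0.018, 0], "turn": 0},
    {"linear": [0.045, 0.018, 0], "turn": 0},
    {"linear": [0.045, 0.018, 0], "turn": 0},
    {"linear": [0.045, 0.018, 0], "turn": 0},
  ],
)

```text
t: 2.1
ee_pos: [448.6, -44.9, 241.7]
orientation: [2.221, 2.221, 0.0]
ft_force: [0.3, -0.6, 0.2]
width: 87.7
grasp_force: 0.0
```

arm_command(
  series=[
    {"linear": [0.019, 0.017, 0], "turn": 0},
    {"linear": [0, 0, 0], "turn": 0},
    {"linear": [0, 0, 0], "turn": 0},
  ],
)

```text
t: 2.4
ee_pos: [465.0, -27.7, 241.3]
orientation: [-2.219, -2.223, 0.002]
ft_force: [-0.8, 0.2, -0.7]
width: 87.7
grasp_force: 0.0
```

```bash
python3 - <<'E'
from h import *
import pickle
o=ctrl.get_obs(); print(o['t'],o['ee_pos'],R.from_rotvec(o['orientation']).as_matrix().round(3))
d=snap('wrist','w1.png'); pickle.dump(d,open('w1.pkl','wb'))
print(ray(d,256,192,12),d['fx'])
E
```

```text
2.4 [464.9648629  -27.71469807 241.2961366 ] [[-0.002  1.    -0.001]
 [ 1.     0.002 -0.   ]
 [-0.    -0.001 -1.   ]]
[466.59268714 -53.17634421  12.        ] 296.6428878061764
```

View pics/w1.png

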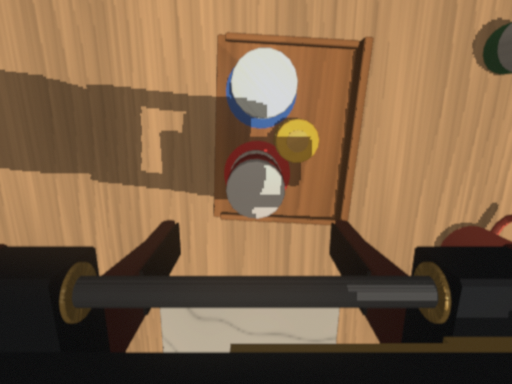

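The wrist view shows the canister lid at (265,83), tin (297,141) and jar lid (256,189).

```bash
cat >> h.py <<'E'
def blob(d,mask,near,z):
    n,l,s,c=cv2.connectedComponentsWithStats(cv2.morphologyEx(mask.astype(np.uint8),cv2.MORPH_OPEN,np.ones((3,3))))
    k=l[near[1],near[0]]
    if k==0: print('miss',near); return None
    p=cv2.findContours((l==k).astype(np.uint8),cv2.RETR_EXTERNAL,cv2.CHAIN_APPROX_NONE)[0][0][:,0]
    w=np.array([ray(d,u,v,z)[:2] for u,v in p],np.float32)
    (x,y),r=cv2.minEnclosingCircle(w); e=cv2.fitEllipse(w); return np.round([x,y,r],1),np.round(e[0]+e[1],1)
E
python3 - <<'E'
from h import *
import pickle
d=pickle.load(open('w1.pkl','rb')); h=cv2.cvtColor(d['frame'],cv2.COLOR_BGR2HSV).astype(int)
H,S,V=h[...,0],h[...,1],h[...,2]
for u,v in [(265,83),(245,193),(265,195),(297,141),(297,125),(262,122),(260,146),(340,110)]: print(u,v,h[v,u])
print('can',blob(d,(S<70)&(V>90),(265,83),112)); print('jar',blob(d,(S<70)&(V>60),(256,195),108))
print('tin',blob(d,(H>20)&(H<35)&(S>170),(297,130),56))
D=pickle.load(open('d0.pkl','rb'))['top']
h=cv2.cvtColor(D['frame'],cv2.COLOR_BGR2HSV).astype(int);H,S,V=h[...,0],h[...,1],h[...,2]
for u,v in [(142,216),(128,216),(120,250),(100,200)]:print(h[v,u])
print('tin',blob(D,(H>20)&(H<35)&(S>170),(245,227),56))
E
```

```text
265 83 [100   4 218]
245 193 [ 17  35 115]
265 195 [ 17  31 131]
297 141 [ 18 155 117]
297 125 [ 24 179 211]
262 122 [108 143 164]
260 146 [  2 184 112]
340 110 [ 13 157 146]
can (array([472.8,  68.4,  30.4]), array([472.8,  68.5,  57. ,  57.8]))
jar (array([465.9, -26.9,  29. ]), array([465.4, -26.7,  54.5,  56.7]))
miss (297, 130)
tin None
[173   9 112]
[ 18  12 107]
[ 13  24 127]
[ 15 132 116]
miss (245, 227)
tin None
```

arm_command(
  series=[
    {"linear": [0.001, 0.001, 0.04], "turn": 0},
    {"linear": [0, 0, 0.04], "turn": 0},
    {"linear": [0, 0, 0.035], "turn": 0},
    {"linear": [0, 0, 0.025], "turn": 0},
    {"linear": [0, 0, 0.015], "turn": 0},
    {"linear": [0, 0, 0.008], "turn": 0},
    {"linear": [0, 0, 0], "turn": 0},
    {"linear": [0, 0, 0], "turn": 0},
  ],
)

```text
t: 3.25
ee_pos: [466.6, -27.5, 79.2]
orientation: [2.222, 2.22, 0.001]
ft_force: [0.1, -1.4, 0.2]
width: 87.8
grasp_force: 0.0
```

arm_command(
  series=[
    {"linear": [0, 0, 0], "turn": 0},
    {"linear": [0, 0, 0], "turn": 0},
    {"linear": [0, 0, 0], "turn": 0},
    {"linear": [0, 0, 0], "turn": 0},
    {"linear": [0, 0, 0], "turn": 0},
    {"linear": [0, 0, 0], "turn": 0},
    {"linear": [0, 0, 0], "turn": 0},
  ],
  jaw=-1,
)

```text
t: 3.95
ee_pos: [466.1, -26.8, 79.0]
orientation: [-2.221, -2.221, 0.0]
ft_force: [-1.9, 0.5, 6.6]
width: 59.0
grasp_force: 30.0
```

arm_command(
  series=[
    {"linear": [0, 0, -0.01], "turn": 0},
    {"linear": [0, 0, -0.025], "turn": 0},
    {"linear": [0, 0, -0.03], "turn": 0},
    {"linear": [0, 0, -0.02], "turn": 0},
    {"linear": [-0.01, -0.003, -0.01], "turn": 0},
    {"linear": [-0.02, -0.006, -0.005], "turn": 0},
    {"linear": [-0.03, -0.009, 0], "turn": 0},
    {"linear": [-0.035, -0.01, 0], "turn": 0},
    {"linear": [-0.035, -0.01, 0], "turn": 0},
    {"linear": [-0.035, -0.01, 0], "turn": 0},
  ],
)

```text
t: 4.95
ee_pos: [417.0, -193.3, 178.3]
orientation: [-2.22, -2.221, 0.001]
ft_force: [0.3, 0.3, -3.3]
width: 59.2
grasp_force: 30.0
```

arm_command(
  series=[
    {"linear": [-0.035, -0.01, 0], "turn": 0},
    {"linear": [-0.03, -0.008, 0], "turn": 0},
    {"linear": [-0.02, -0.005, 0.005], "turn": 0},
    {"linear": [-0.007, 0, 0.015], "turn": 0},
    {"linear": [0, 0, 0.025], "turn": 0},
    {"linear": [0, 0, 0.025], "turn": 0},
    {"linear": [0, 0, 0.015], "turn": 0},
    {"linear": [0, 0, 0.008], "turn": 0},
    {"linear": [0, 0, 0.003], "turn": 0},
    {"linear": [0, 0, 0], "turn": 0},
  ],
)

```text
t: 5.95
ee_pos: [395.2, -284.0, 82.6]
orientation: [-2.221, -2.221, 0.0]
ft_force: [-0.5, -0.0, -3.3]
width: 59.3
grasp_force: 30.0
```

arm_command(
  series=[
    {"linear": [0, 0, 0.002], "turn": 0},
    {"linear": [0, 0, 0.001], "turn": 0},
    {"linear": [0, 0, 0], "turn": 0},
  ],
)

```text
t: 6.25
ee_pos: [395.6, -284.0, 80.1]
orientation: [2.221, 2.221, 0.0]
ft_force: [-0.3, -0.1, -3.6]
width: 59.6
grasp_force: 30.0
```

arm_command(
  series=[
    {"linear": [0, 0, 0.001], "turn": 0},
    {"linear": [0, 0, 0.001], "turn": 0},
    {"linear": [0, 0, 0], "turn": 0},
  ],
)

```text
t: 6.55
ee_pos: [395.7, -284.1, 79.0]
orientation: [2.221, 2.221, 0.0]
ft_force: [-3.5, 2.6, 13.2]
width: 59.0
grasp_force: 30.0
```

In contact with the slab; releasing, then on to the canister.

arm_command(
  series=[
    {"linear": [0, 0, 0], "turn": 0},
    {"linear": [0, 0, 0], "turn": 0},
    {"linear": [0, 0, 0], "turn": 0},
    {"linear": [0, 0, 0], "turn": 0},
    {"linear": [0, 0, 0], "turn": 0},
    {"linear": [0, 0, -0.02], "turn": 0},
    {"linear": [0, 0, -0.035], "turn": 0},
    {"linear": [0, 0, -0.04], "turn": 0},
    {"linear": [0, 0, -0.035], "turn": 0},
    {"linear": [0.03, 0.007, 0], "turn": 0},
  ],
  jaw=1,
)

```text
t: 7.55
ee_pos: [405.0, -257.2, 212.3]
orientation: [2.218, 2.212, 0.002]
ft_force: [0.7, 0.7, 0.2]
width: 88.1
grasp_force: 0.0
```

arm_command(
  series=[
    {"linear": [0.042, 0.01, 0], "turn": 0},
    {"linear": [0.042, 0.01, 0], "turn": 0},
    {"linear": [0.042, 0.01, 0], "turn": 0},
    {"linear": [0.042, 0.01, 0], "turn": 0},
    {"linear": [0.042, 0.01, 0], "turn": 0},
    {"linear": [0.042, 0.01, 0], "turn": 0},
    {"linear": [0.042, 0.01, 0], "turn": 0},
    {"linear": [0.0285, 0, 0], "turn": 0},
    {"linear": [0, 0, 0.03], "turn": 0},
    {"linear": [0, 0, 0.03], "turn": 0},
  ],
)

```text
t: 8.55
ee_pos: [473.2, 69.9, 147.7]
orientation: [2.218, 2.223, 0.003]
ft_force: [1.0, 0.4, -0.7]
width: 87.9
grasp_force: 0.0
```

arm_command(
  series=[
    {"linear": [0, 0, 0.03], "turn": 0},
    {"linear": [0, 0, 0.02], "turn": 0},
    {"linear": [0, 0, 0.015], "turn": 0},
    {"linear": [0, 0, 0.003], "turn": 0},
    {"linear": [0, 0, 0], "turn": 0},
  ],
)

```text
t: 9.05
ee_pos: [472.1, 68.6, 79.4]
orientation: [-2.221, -2.221, 0.001]
ft_force: [-0.4, 0.8, -0.3]
width: 88.0
grasp_force: 0.0
```

arm_command(
  series=[
    {"linear": [0, 0, 0], "turn": 0},
    {"linear": [0, 0, 0], "turn": 0},
    {"linear": [0, 0, 0], "turn": 0},
    {"linear": [0, 0, 0], "turn": 0},
    {"linear": [0, 0, 0], "turn": 0},
    {"linear": [0, 0, 0], "turn": 0},
    {"linear": [0, 0, 0], "turn": 0},
  ],
  jaw=-1,
)

```text
t: 9.75
ee_pos: [472.7, 68.6, 80.2]
orientation: [2.221, 2.221, 0.001]
ft_force: [-0.7, -0.1, 6.5]
width: 57.6
grasp_force: 30.0
```

arm_command(
  series=[
    {"linear": [0, 0, -0.01], "turn": 0},
    {"linear": [0, 0, -0.025], "turn": 0},
    {"linear": [0, 0, -0.035], "turn": 0},
    {"linear": [0, 0, -0.025], "turn": 0},
    {"linear": [-0.01, 0, -0.01], "turn": 0},
    {"linear": [-0.02, 0.005, -0.005], "turn": 0},
    {"linear": [-0.03, 0.005, 0], "turn": 0},
    {"linear": [-0.04, 0.005, 0], "turn": 0},
    {"linear": [-0.04, 0.005, 0], "turn": 0},
    {"linear": [-0.04, 0.005, 0], "turn": 0},
  ],
)

```text
t: 10.75
ee_pos: [496.5, -113.3, 189.0]
orientation: [-2.22, -2.221, 0.001]
ft_force: [0.8, 0.3, -2.6]
width: 57.8
grasp_force: 30.0
```

arm_command(
  series=[
    {"linear": [-0.04, 0.005, 0], "turn": 0},
    {"linear": [-0.04, 0.005, 0], "turn": 0},
    {"linear": [-0.04, 0.005, 0], "turn": 0},
    {"linear": [-0.03, 0.002, 0], "turn": 0},
    {"linear": [-0.02, 0, 0.01], "turn": 0},
    {"linear": [-0.0025, 0, 0.02], "turn": 0},
    {"linear": [0, 0, 0.03], "turn": 0},
    {"linear": [0, 0, 0.025], "turn": 0},
    {"linear": [0, 0, 0.015], "turn": 0},
    {"linear": [0, 0, 0.006], "turn": 0},
  ],
)

```text
t: 11.75
ee_pos: [512.9, -283.6, 81.6]
orientation: [-2.219, -2.219, 0.002]
ft_force: [-0.1, 0.7, -2.5]
width: 57.6
grasp_force: 30.0
```

arm_command(
  series=[
    {"linear": [0, 0, 0.003], "turn": 0},
    {"linear": [0, 0, 0.001], "turn": 0},
    {"linear": [0, 0, 0], "turn": 0},
  ],
)

```text
t: 12.05
ee_pos: [515.0, -284.2, 80.5]
orientation: [2.22, 2.22, 0.001]
ft_force: [0.7, -0.3, -2.0]
width: 57.7
grasp_force: 30.0
```

arm_command(
  series=[
    {"linear": [0, 0, 0.001], "turn": 0},
    {"linear": [0, 0, 0], "turn": 0},
  ],
)

```text
t: 12.25
ee_pos: [515.2, -284.3, 80.2]
orientation: [2.22, 2.22, 0.001]
ft_force: [-1.3, 0.2, 4.4]
width: 57.8
grasp_force: 30.0
```

arm_command(
  series=[
    {"linear": [0, 0, 0], "turn": 0},
    {"linear": [0, 0, 0], "turn": 0},
    {"linear": [0, 0, 0], "turn": 0},
    {"linear": [0, 0, 0], "turn": 0},
    {"linear": [0, 0, 0], "turn": 0},
    {"linear": [0, 0, -0.02], "turn": 0},
    {"linear": [0, 0, -0.03], "turn": 0},
    {"linear": [0, 0, -0.04], "turn": 0},
    {"linear": [0, 0, -0.04], "turn": 0},
    {"linear": [0.02, 0, -0.03], "turn": 0},
  ],
  jaw=1,
)

```text
t: 13.25
ee_pos: [515.1, -265.5, 241.3]
orientation: [2.221, 2.217, 0.001]
ft_force: [1.2, -0.2, -0.6]
width: 87.7
grasp_force: 0.0
```

arm_command(
  series=[
    {"linear": [0.04, -0.005, 0], "turn": 0},
    {"linear": [0.04, -0.005, 0], "turn": 0},
    {"linear": [0.04, -0.005, 0], "turn": 0},
    {"linear": [0.04, -0.005, 0], "turn": 0},
    {"linear": [0.04, -0.005, 0], "turn": 0},
    {"linear": [0.036, -0.01, 0], "turn": 0},
    {"linear": [0, 0, 0], "turn": 0},
    {"linear": [0, 0, 0], "turn": 0},
  ],
)

```text
t: 14.05
ee_pos: [479.4, -27.4, 238.8]
orientation: [2.219, 2.223, 0.0]
ft_force: [0.8, -0.5, 0.1]
width: 87.8
grasp_force: 0.0
```

```bash
python3 - <<'E'
from h import *
import pickle
o=ctrl.get_obs(); print(o['t'],o['ee_pos'])
d=snap('wrist','w2.png'); pickle.dump(d,open('w2.pkl','wb')); snap('top','t2.png')
E
```

```text
14.05 [479.44076769 -27.38971022 238.81554668]
```

View pics/w2.png

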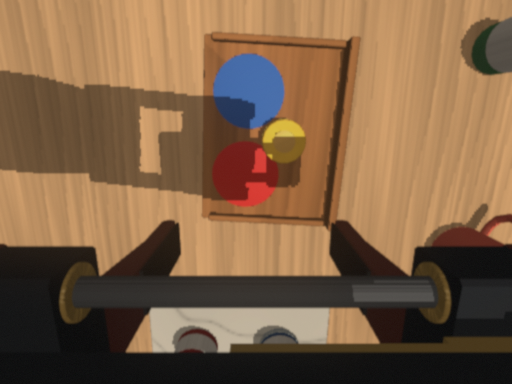

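View pics/t2.png

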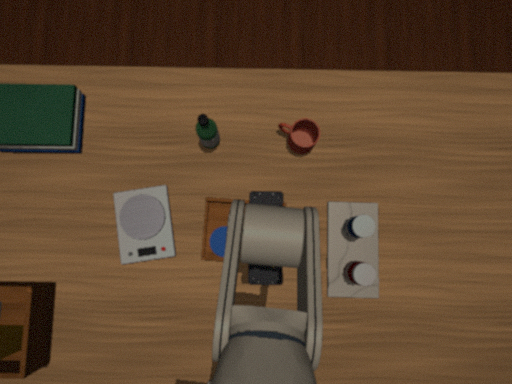

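Both stand on the slab, and the spots are now fully visible: blue at (249,91), red at (246,174), with the tin at (284,141). Now I'll fit the circles, pan included.

```bash
python3 - <<'E'
from h import *
import pickle
d=pickle.load(open('w2.pkl','rb')); h=cv2.cvtColor(d['frame'],cv2.COLOR_BGR2HSV).astype(int)
H,S,V=h[...,0],h[...,1],h[...,2]
print('blue',blob(d,(H>95)&(H<130)&(S>110),(249,91),12)); print('red',blob(d,((H<7)|(H>172))&(S>185),(246,174),12))
g=((H>=19)&(H<36)&(S>120)).astype(np.uint8); g=cv2.morphologyEx(g,cv2.MORPH_CLOSE,np.ones((9,9)))
print('tin',blob(d,g,(284,130),56)); print('hand',ray(d,284,140,56))
D=pickle.load(open('d0.pkl','rb'))['top']; f=cv2.cvtColor(D['frame'],cv2.COLOR_BGR2GRAY)[190:245,110:175]
c=cv2.HoughCircles(cv2.resize(f,None,fx=6,fy=6,interpolation=cv2.INTER_CUBIC),cv2.HOUGH_GRADIENT,1,400,param1=60,param2=15,minRadius=120,maxRadius=155)
print(c); x,y=c[0,0,:2]/6; print('pan',ray(D,110+x-.4,190+y-.4,24))
E
```

```text
blue (array([471.9,  70.1,  41.3]), array([471.9,  70.1,  80.9,  81.3]))
red (array([467.3, -29.2,  41.8]), array([466.6, -30. ,  79.4,  83.1]))
tin (array([510.2,  16.1,  24.1]), array([510.7,  16.3,  45.2,  46.9]))
hand [511.45926842  16.84925914  56.        ]
NoneTraceback (most recent call last):
  File "<stdin>", line 10, in <module>
TypeError: 'NoneType' object is not subscriptable
```

arm_command(
  series=[
    {"linear": [0.022, 0.016, 0], "turn": 0},
    {"linear": [0.022, 0.015, 0.01], "turn": 0},
    {"linear": [0, 0, 0.03], "turn": 0},
    {"linear": [0, 0, 0.04], "turn": 0},
    {"linear": [0, 0, 0.04], "turn": 0},
    {"linear": [0, 0, 0.035], "turn": 0},
    {"linear": [0, 0, 0.025], "turn": 0},
    {"linear": [0, 0, 0.012], "turn": 0},
    {"linear": [0, 0, 0.005], "turn": 0},
    {"linear": [0, 0, 0], "turn": 0},
  ],
  jaw=0.5,
)

```text
t: 15.15
ee_pos: [510.8, 15.5, 41.7]
orientation: [2.222, 2.22, 0.0]
ft_force: [-0.2, 1.0, -0.3]
width: 66.2
grasp_force: 0.0
```

arm_command(
  series=[
    {"linear": [0, 0, 0], "turn": 0},
    {"linear": [0, 0, 0], "turn": 0},
    {"linear": [0, 0, 0], "turn": 0},
    {"linear": [0, 0, 0], "turn": 0},
    {"linear": [0, 0, 0], "turn": 0},
    {"linear": [0, 0, 0], "turn": 0},
  ],
  jaw=-1,
)

```text
t: 15.75
ee_pos: [511.2, 16.1, 42.7]
orientation: [2.22, 2.221, 0.002]
ft_force: [-0.7, -0.5, 6.8]
width: 47.4
grasp_force: 30.0
```

arm_command(
  series=[
    {"linear": [0, 0, -0.01], "turn": 0},
    {"linear": [0, 0, -0.025], "turn": 0},
    {"linear": [0, 0, -0.035], "turn": 0},
    {"linear": [0, 0, -0.035], "turn": 0},
    {"linear": [0, 0, -0.035], "turn": 0},
    {"linear": [0, 0, -0.03], "turn": 0},
    {"linear": [0.02, 0, -0.015], "turn": 0},
    {"linear": [0.03, 0, -0.01], "turn": 0},
    {"linear": [0.03, 0, 0], "turn": 0},
    {"linear": [0.03, 0, 0], "turn": 0},
  ],
)

```text
t: 16.75
ee_pos: [510.2, 127.1, 237.9]
orientation: [2.221, 2.221, 0.002]
ft_force: [0.2, -0.0, -1.6]
width: 47.6
grasp_force: 30.0
```

arm_command(
  series=[
    {"linear": [0.02, 0, 0], "turn": 0},
    {"linear": [0, 0, 0], "turn": 0},
    {"linear": [0, 0, 0], "turn": 0},
  ],
)

```text
t: 17.05
ee_pos: [510.0, 146.1, 236.9]
orientation: [2.22, 2.223, -0.001]
ft_force: [-0.2, -0.6, -0.9]
width: 47.7
grasp_force: 30.0
```

```bash
python3 - <<'E'
from h import *
import pickle
o=ctrl.get_obs(); print(o['t'],o['ee_pos'])
d=snap('wrist','w3.png'); pickle.dump(d,open('w3.pkl','wb'))
E
```

```text
17.05 [509.99517636 146.0722119  236.9409409 ]
```

View pics/w3.png

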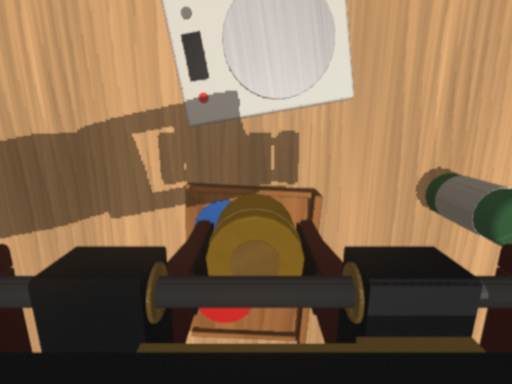

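Tin is held. The pan is centred near (279,38), bottom edge at (279,99), and its top edge is cut off. I'll fit it with a circle.

```bash
python3 - <<'E'
from h import *
import pickle
from scipy.optimize import least_squares
d=pickle.load(open('w3.pkl','rb')); f=d['frame']
e=cv2.Canny(cv2.GaussianBlur(f,(3,3),0),25,60)
v,u=np.nonzero(e[:105]); k=(u>205)&(u<350); w=np.array([ray(d,a,b,24)[:2] for a,b in zip(u[k],v[k])])
best=max(((np.sum(abs(np.hypot(*(w-[x,y]).T)-62)<1.5),x,y) for x in range(510,560) for y in range(270,315)))
print(best)
w=w[abs(np.hypot(*(w-best[1:]).T)-62)<2.5]
r=least_squares(lambda p:np.hypot(*(w-p[:2]).T)-p[2],[best[1],best[2],62],loss='soft_l1'); print(r.x,len(w))
print(ray(d,223,38,24),ray(d,335,38,24),ray(d,279,99,24))
E
```

```text
(np.int64(300), 536, 296)
[535.78984435 296.54873185  62.3425155 ] 352
[475.37763168 298.19545245  24.        ] [597.95494297 298.25907767  24.        ] [537.98732857 234.59552418  24.        ]
```

arm_command(
  series=[
    {"linear": [0.02, 0.004, 0], "turn": 0},
    {"linear": [0.03, 0.005, 0], "turn": 0},
    {"linear": [0.035, 0.006, 0], "turn": 0},
    {"linear": [0.035, 0.006, 0], "turn": 0},
    {"linear": [0.0205, 0.005, 0], "turn": 0},
    {"linear": [0.01, 0, 0.01], "turn": 0},
    {"linear": [0, 0, 0.025], "turn": 0},
    {"linear": [0, 0, 0.035], "turn": 0},
    {"linear": [0, 0, 0.035], "turn": 0},
    {"linear": [0, 0, 0.03], "turn": 0},
  ],
)

```text
t: 18.1
ee_pos: [535.5, 294.6, 99.4]
orientation: [-2.223, -2.22, 0.003]
ft_force: [0.0, 0.1, -1.4]
width: 47.7
grasp_force: 30.0
```

arm_command(
  series=[
    {"linear": [0, 0, 0.025], "turn": 0},
    {"linear": [0, 0, 0.012], "turn": 0},
    {"linear": [0, 0, 0.006], "turn": 0},
    {"linear": [0, 0, 0.002], "turn": 0},
    {"linear": [0, 0, 0], "turn": 0},
    {"linear": [0, 0, 0], "turn": 0},
  ],
)

```text
t: 18.7
ee_pos: [537.1, 296.9, 57.9]
orientation: [2.221, 2.221, 0.003]
ft_force: [-0.4, -0.2, -0.7]
width: 47.3
grasp_force: 30.0
```

arm_command(
  series=[
    {"linear": [0, 0, 0.002], "turn": 0},
    {"linear": [0, 0, 0.001], "turn": 0},
    {"linear": [0, 0, 0], "turn": 0},
  ],
)

```text
t: 19.0
ee_pos: [536.8, 296.9, 54.8]
orientation: [2.221, 2.221, 0.002]
ft_force: [-1.3, -0.6, 5.5]
width: 47.8
grasp_force: 30.0
```

arm_command(
  series=[
    {"linear": [0, 0, 0], "turn": 0},
    {"linear": [0, 0, 0], "turn": 0},
    {"linear": [0, 0, 0], "turn": 0},
    {"linear": [0, 0, 0], "turn": 0},
    {"linear": [0, 0, -0.02], "turn": 0},
    {"linear": [0, 0, -0.035], "turn": 0},
    {"linear": [0, 0, -0.045], "turn": 0},
    {"linear": [0, 0, -0.045], "turn": 0},
    {"linear": [-0.02, 0, -0.03], "turn": 0},
    {"linear": [-0.04, 0, -0.01], "turn": 0},
  ],
  jaw=0.6,
)

```text
t: 20.0
ee_pos: [538.3, 238.5, 242.7]
orientation: [2.217, 2.223, 0.011]
ft_force: [0.3, -0.3, -0.2]
width: 70.0
grasp_force: 0.0
```

arm_command(
  series=[
    {"linear": [-0.04, 0, 0], "turn": 0},
    {"linear": [-0.04, 0, 0], "turn": 0},
    {"linear": [0, 0, 0], "turn": 0},
    {"linear": [0, 0, 0], "turn": 0},
  ],
)

```text
t: 20.4
ee_pos: [536.5, 156.0, 238.8]
orientation: [-2.224, -2.219, -0.001]
ft_force: [0.2, -0.1, 0.5]
width: 70.3
grasp_force: 0.0
```

```bash
python3 - <<'E'
from h import *
import pickle
o=ctrl.get_obs(); print(o['t'],o['ee_pos'])
d=snap('wrist','w4.png'); pickle.dump(d,open('w4.pkl','wb')); f=d['frame']
h=cv2.cvtColor(f,cv2.COLOR_BGR2HSV).astype(int);H,S,V=h[...,0],h[...,1],h[...,2]
m=((H>=17)&(H<36)&(S>130)); 
u,v=proj(d,[537,297,60])[0]; print(u,v)
g=cv2.morphologyEx(m.astype(np.uint8),cv2.MORPH_CLOSE,np.ones((9,9)))
print(blob(d,g,(int(u),int(v)),68))
d=snap('top','t4.png'); pickle.dump(d,open('t4.pkl','wb'))
E
```

```text
20.4 [536.50876123 156.0151841  238.78710359]
254.5786578903168 41.46508512134287
(array([537.4, 293.8,  25.4]), array([536.9, 294.3,  45.3,  50.2]))
```

View pics/w4.png

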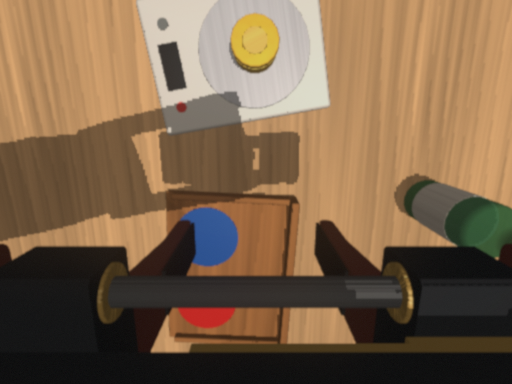

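The tin stands upright on the pan, top at (255,39). Now the jar goes back.

arm_command(
  series=[
    {"linear": [-0.04, -0.013, 0], "turn": 0},
    {"linear": [-0.044, -0.014, 0], "turn": 0},
    {"linear": [-0.044, -0.014, 0], "turn": 0},
    {"linear": [-0.044, -0.014, 0], "turn": 0},
    {"linear": [-0.044, -0.014, 0], "turn": 0},
    {"linear": [-0.044, -0.014, 0], "turn": 0},
    {"linear": [-0.044, -0.014, 0], "turn": 0},
    {"linear": [-0.044, -0.014, 0], "turn": 0},
    {"linear": [-0.044, -0.014, 0], "turn": 0},
    {"linear": [-0.044, -0.014, 0], "turn": 0},
  ],
  jaw=1,
)

```text
t: 21.5
ee_pos: [397.7, -280.4, 238.8]
orientation: [2.219, 2.223, 0.0]
ft_force: [0.6, 0.6, -0.2]
width: 87.9
grasp_force: 0.0
```

arm_command(
  series=[
    {"linear": [-0.004, -0.002, 0.02], "turn": 0},
    {"linear": [0, 0, 0.03], "turn": 0},
    {"linear": [0, 0, 0], "turn": 0},
    {"linear": [0, 0, 0], "turn": 0},
  ],
)

```text
t: 21.9
ee_pos: [395.9, -282.7, 188.6]
orientation: [-2.219, -2.222, 0.0]
ft_force: [0.0, 0.2, 0.2]
width: 87.9
grasp_force: 0.0
```

arm_command(
  series=[
    {"linear": [-0.001, 0, 0.03], "turn": 0},
    {"linear": [0, 0, 0.03], "turn": 0},
    {"linear": [0, 0, 0.025], "turn": 0},
    {"linear": [0, 0, 0.015], "turn": 0},
    {"linear": [0, 0, 0.009], "turn": 0},
    {"linear": [0, 0, 0], "turn": 0},
    {"linear": [0, 0, 0], "turn": 0},
  ],
)

```text
t: 22.6
ee_pos: [396.3, -284.6, 80.7]
orientation: [2.22, 2.221, 0.0]
ft_force: [0.2, -0.2, -0.1]
width: 88.0
grasp_force: 0.0
```

arm_command(
  series=[
    {"linear": [0, 0, 0], "turn": 0},
    {"linear": [0, 0, 0], "turn": 0},
    {"linear": [0, 0, 0], "turn": 0},
    {"linear": [0, 0, 0], "turn": 0},
    {"linear": [0, 0, 0], "turn": 0},
    {"linear": [0, 0, 0], "turn": 0},
    {"linear": [0, 0, 0], "turn": 0},
  ],
  jaw=-1,
)

```text
t: 23.3
ee_pos: [395.6, -284.6, 80.0]
orientation: [2.221, 2.221, 0.0]
ft_force: [0.8, 1.1, 6.5]
width: 58.8
grasp_force: 30.0
```

arm_command(
  series=[
    {"linear": [0, 0, -0.01], "turn": 0},
    {"linear": [0, 0, -0.025], "turn": 0},
    {"linear": [0, 0, -0.03], "turn": 0},
    {"linear": [0, 0, -0.025], "turn": 0},
    {"linear": [0.01, 0.003, -0.01], "turn": 0},
    {"linear": [0.02, 0.006, 0], "turn": 0},
    {"linear": [0.03, 0.009, 0], "turn": 0},
    {"linear": [0.035, 0.01, 0], "turn": 0},
    {"linear": [0.035, 0.01, 0], "turn": 0},
    {"linear": [0.035, 0.01, 0], "turn": 0},
  ],
)

```text
t: 24.3
ee_pos: [442.7, -117.3, 179.0]
orientation: [-2.221, -2.22, 0.001]
ft_force: [0.9, -0.2, -3.2]
width: 59.4
grasp_force: 30.0
```

arm_command(
  series=[
    {"linear": [0.035, 0.01, 0], "turn": 0},
    {"linear": [0.03, 0.008, 0], "turn": 0},
    {"linear": [0.02, 0.005, 0], "turn": 0},
    {"linear": [0, 0, 0], "turn": 0},
    {"linear": [0, 0, 0], "turn": 0},
  ],
)

```text
t: 24.8
ee_pos: [465.6, -33.8, 179.1]
orientation: [-2.219, -2.222, 0.002]
ft_force: [-0.2, 1.0, -3.6]
width: 59.3
grasp_force: 30.0
```

arm_command(
  series=[
    {"linear": [0.004, 0.001, 0.015], "turn": 0},
    {"linear": [0, 0, 0.025], "turn": 0},
    {"linear": [0, 0, 0.025], "turn": 0},
    {"linear": [0, 0, 0.018], "turn": 0},
    {"linear": [0, 0, 0.01], "turn": 0},
    {"linear": [0, 0, 0.005], "turn": 0},
    {"linear": [0, 0, 0.002], "turn": 0},
    {"linear": [0, 0, 0], "turn": 0},
    {"linear": [0, 0, 0], "turn": 0},
  ],
)

```text
t: 25.7
ee_pos: [468.0, -30.6, 80.4]
orientation: [2.221, 2.22, 0.002]
ft_force: [0.2, 0.4, -4.2]
width: 59.2
grasp_force: 30.0
```

arm_command(
  series=[
    {"linear": [0.001, -0.001, 0.001], "turn": 0},
    {"linear": [0, 0, 0.001], "turn": 0},
    {"linear": [0, 0, 0], "turn": 0},
  ],
)

```text
t: 26.0
ee_pos: [468.0, -30.1, 79.9]
orientation: [2.219, 2.219, 0.003]
ft_force: [-4.1, -5.7, 20.3]
width: 59.1
grasp_force: 30.0
```

arm_command(
  series=[
    {"linear": [0, 0, -0.001], "turn": 0},
    {"linear": [0, 0, 0], "turn": 0},
    {"linear": [0, 0, 0], "turn": 0},
    {"linear": [0, 0, 0], "turn": 0},
    {"linear": [0, 0, 0], "turn": 0},
    {"linear": [0, 0, -0.02], "turn": 0},
    {"linear": [0, 0, -0.035], "turn": 0},
    {"linear": [0, 0, -0.04], "turn": 0},
    {"linear": [0, 0, -0.025], "turn": 0},
    {"linear": [-0.03, 0.006, 0], "turn": 0},
  ],
  jaw=1,
)

```text
t: 27.0
ee_pos: [474.0, -58.2, 202.0]
orientation: [2.215, 2.222, 0.006]
ft_force: [-0.1, -0.1, -0.6]
width: 87.7
grasp_force: 0.0
```

arm_command(
  series=[
    {"linear": [-0.04, 0.008, 0], "turn": 0},
    {"linear": [-0.04, 0.008, 0], "turn": 0},
    {"linear": [-0.04, 0.008, 0], "turn": 0},
    {"linear": [-0.04, 0.008, 0], "turn": 0},
    {"linear": [-0.04, 0.008, 0], "turn": 0},
    {"linear": [-0.024, 0.001, 0], "turn": 0},
    {"linear": [0, 0, 0], "turn": 0},
    {"linear": [0, 0, 0], "turn": 0},
  ],
)

```text
t: 27.8
ee_pos: [512.9, -283.2, 198.1]
orientation: [-2.222, -2.219, 0.0]
ft_force: [1.1, -0.1, 0.8]
width: 87.6
grasp_force: 0.0
```

arm_command(
  series=[
    {"linear": [-0.001, 0.002, 0.03], "turn": 0},
    {"linear": [0, 0, 0.035], "turn": 0},
    {"linear": [0, 0, 0.03], "turn": 0},
    {"linear": [0, 0, 0.015], "turn": 0},
    {"linear": [0, 0, 0.008], "turn": 0},
    {"linear": [0, 0, 0], "turn": 0},
    {"linear": [0, 0, 0], "turn": 0},
  ],
)

```text
t: 28.5
ee_pos: [516.2, -284.5, 81.7]
orientation: [2.22, 2.221, 0.001]
ft_force: [-0.3, -0.1, 0.9]
width: 87.9
grasp_force: 0.0
```

arm_command(
  series=[
    {"linear": [0, 0, 0], "turn": 0},
    {"linear": [0, 0, 0], "turn": 0},
    {"linear": [0, 0, 0], "turn": 0},
    {"linear": [0, 0, 0], "turn": 0},
    {"linear": [0, 0, 0], "turn": 0},
    {"linear": [0, 0, 0], "turn": 0},
    {"linear": [0, 0, 0], "turn": 0},
  ],
  jaw=-1,
)

```text
t: 29.2
ee_pos: [515.5, -284.5, 81.0]
orientation: [2.221, 2.221, 0.0]
ft_force: [-0.3, 0.6, 5.4]
width: 57.9
grasp_force: 30.0
```

arm_command(
  series=[
    {"linear": [0, 0, -0.01], "turn": 0},
    {"linear": [0, 0, -0.025], "turn": 0},
    {"linear": [0, 0, -0.04], "turn": 0},
    {"linear": [0, 0, -0.04], "turn": 0},
    {"linear": [0, 0, -0.03], "turn": 0},
    {"linear": [0.01, 0, -0.015], "turn": 0},
    {"linear": [0.025, -0.005, 0], "turn": 0},
    {"linear": [0.035, -0.005, 0], "turn": 0},
    {"linear": [0.04, -0.005, 0], "turn": 0},
    {"linear": [0.04, -0.005, 0], "turn": 0},
  ],
)

```text
t: 30.2
ee_pos: [494.0, -132.4, 239.7]
orientation: [-2.221, -2.219, 0.001]
ft_force: [0.1, 1.4, -2.4]
width: 57.5
grasp_force: 30.0
```

arm_command(
  series=[
    {"linear": [0.04, -0.005, 0], "turn": 0},
    {"linear": [0.04, -0.005, 0], "turn": 0},
    {"linear": [0.04, -0.005, 0], "turn": 0},
    {"linear": [0.04, -0.005, 0], "turn": 0},
    {"linear": [0.03, -0.002, 0], "turn": 0},
    {"linear": [0.014, 0, 0], "turn": 0},
    {"linear": [0, 0, 0], "turn": 0},
    {"linear": [0, 0, 0], "turn": 0},
  ],
)

```text
t: 31.0
ee_pos: [473.1, 69.3, 240.3]
orientation: [-2.22, -2.222, 0.002]
ft_force: [0.2, -0.5, -2.7]
width: 57.8
grasp_force: 30.0
```

arm_command(
  series=[
    {"linear": [0, -0.001, 0.02], "turn": 0},
    {"linear": [0, 0, 0.03], "turn": 0},
    {"linear": [0, 0, 0.035], "turn": 0},
    {"linear": [0, 0, 0.03], "turn": 0},
    {"linear": [0, 0, 0.025], "turn": 0},
    {"linear": [0, 0, 0.012], "turn": 0},
    {"linear": [0, 0, 0.006], "turn": 0},
    {"linear": [0, 0, 0.002], "turn": 0},
    {"linear": [0, 0, 0], "turn": 0},
    {"linear": [0, 0, 0], "turn": 0},
  ],
)

```text
t: 32.0
ee_pos: [473.4, 69.5, 81.6]
orientation: [2.221, 2.22, 0.003]
ft_force: [-0.1, 0.1, -1.7]
width: 57.7
grasp_force: 30.0
```

arm_command(
  series=[
    {"linear": [0, 0, 0.001], "turn": 0},
    {"linear": [0, 0, 0], "turn": 0},
  ],
)

```text
t: 32.2
ee_pos: [473.4, 69.6, 81.0]
orientation: [2.22, 2.22, 0.003]
ft_force: [-2.3, -2.0, 9.0]
width: 57.2
grasp_force: 30.0
```

Contact; release, rise and retreat to the earlier viewing pose.

arm_command(
  series=[
    {"linear": [0, 0, 0], "turn": 0},
    {"linear": [0, 0, 0], "turn": 0},
    {"linear": [0, 0, 0], "turn": 0},
    {"linear": [0, 0, 0], "turn": 0},
    {"linear": [0, 0, 0], "turn": 0},
    {"linear": [0, 0, -0.02], "turn": 0},
    {"linear": [0, 0, -0.03], "turn": 0},
    {"linear": [0, 0, -0.04], "turn": 0},
    {"linear": [0, 0, -0.04], "turn": 0},
    {"linear": [-0.02, 0, -0.03], "turn": 0},
  ],
  jaw=1,
)

```text
t: 33.2
ee_pos: [472.9, 50.5, 242.0]
orientation: [2.219, 2.223, 0.003]
ft_force: [1.1, -0.2, 0.2]
width: 87.9
grasp_force: 0.0
```

arm_command(
  series=[
    {"linear": [-0.04, 0, 0], "turn": 0},
    {"linear": [-0.04, 0, 0], "turn": 0},
    {"linear": [-0.02, 0, 0], "turn": 0},
    {"linear": [0, 0, 0], "turn": 0},
    {"linear": [0, 0, 0], "turn": 0},
  ],
)

```text
t: 33.7
ee_pos: [472.2, -50.4, 239.5]
orientation: [-2.223, -2.22, 0.0]
ft_force: [0.2, 0.7, 0.4]
width: 87.6
grasp_force: 0.0
```

```bash
python3 - <<'E'
from h import *
import pickle
o=ctrl.get_obs(); print(o['t'],o['ee_pos'])
d=snap('wrist','w5.png'); snap('side','s5.png'); h=cv2.cvtColor(d['frame'],cv2.COLOR_BGR2HSV).astype(int)
H,S,V=h[...,0],h[...,1],h[...,2]
for n,p,t in(('can',[472,70,112],90),('jar',[467,-29,108],60)):
    u,v=proj(d,p)[0]; print(n,u,v,blob(d,(S<70)&(V>t),(int(u),int(v)+6),p[2]))
E
```

```text
33.7 [472.20580369 -50.40849796 239.51408356]
can 254.03022903028506 52.91853591002402 (array([473.7,  69.8,  29.8]), array([473.5,  69.7,  57.3,  57.7]))
jar 249.01196766170358 168.57067584484523 (array([468.4, -30.1,  28.6]), array([468.4, -30.2,  55.5,  55.8]))
```

View pics/w5.png

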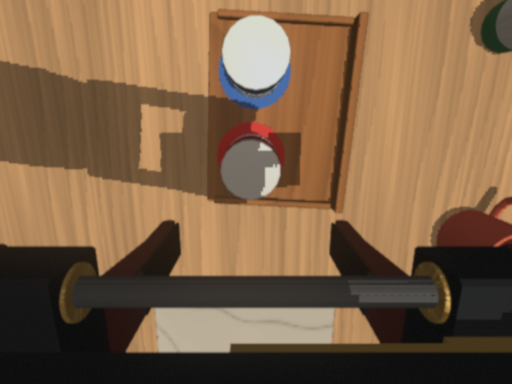

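View pics/s5.png

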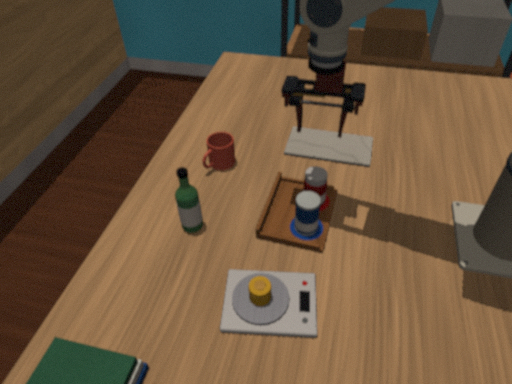

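Canister (256,53) and jar (251,167) stand upright within about 2 mm of their spots' centres. The side view shows the tin upright in mid-pan at (260,291), with the mug and oil bottle untouched. Handing in.

```bash
python3 -c "
from workcell import ctrl
print(ctrl.close_job())"
```

```text
the job is handed in; nothing more can be done
None
```

The job is handed in at about 34 s: the tin stands on the middle of the scale's pan, the jar and canister are back upright within about 2 mm of their spots' centres, and the mug and oil bottle were not touched.

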